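# Seat the bead plate against two dowels and the end stop, then lock it

## Task

Fit the grooved metal plate, which has a knob to lift it by, into the wooden bead-threading board: lay it flat on the board and push it home by feel until it bears on both steel dowels and on the wooden end stop, all three at the same time, with a few newtons on each but never more than 10 on any of them. Then let go of it without shifting it and swing the brass turn button fully across, over the plate's edge, to keep it there. Leave everything else on the tray where it is.

Things in the scene. Friction and masses are not known exactly. Their poses are not given: they have to be found in the camera images.
- board: wooden bead-threading board, 160 (x) by 280 (y) by 18 mm, fixed on the tray floor, which is 12 mm above the table. Origin: centre of the underside; x towards the dowel side, y towards the end stop. Its flat top (the bed), 18 mm above the origin, carries two dowels in a row near its far (+x) side, an end stop near its +y end and a turn button near its -y end
- plate: grooved grey metal plate, loose, 80 (x) by 130 (y) by 8 mm, 0.18 to 0.33 kg, with an upright round steel knob in its middle, 11 mm in diameter, straight-sided, from 8 to 39 mm above the underside. Origin: centre of the underside. Half a turn makes no difference. It starts flat on the tray left of the board
- knob_top (a point): centre of the top of the plate's knob, 39 mm above its underside
- plate_home (a point): point on the bed under the middle of the plate when the plate is home against all three locators; 20 mm towards +y from the board's middle, axes those of the board. The plate's long sides then run along the board's y
- dowel_a: upright steel dowel, 12 mm in diameter, 16 mm high, fixed in the bed. Origin: centre of its foot on the bed, 46 mm towards board +x and 42 mm towards -y from plate_home. The plate's long side rests against its -x side. Rubbing on a dowel can be nearly as large as the force pressing the plate on it, so slide along lightly pressed
- dowel_b: the like dowel 46 mm towards board +x and 42 mm towards +y from plate_home
- end_stop: fixed dark wooden block, 50 (x) by 18 (y) by 16 mm high. Origin: middle, at bed level, of its flat -y face, against which the plate's short end rests; 65 mm towards board +y from plate_home
- turn_button (a joint): turn of the brass turn button, a bar 16 by 6 mm reaching 57 mm from an upright pivot, its underside 10.5 mm above the bed (2.5 mm over the plate). 0: it points to board -x, clear of the plate; grows clockwise from above; 1.57, its stop: it points to board +y, over the plate's end edge. Starts at -0.5 to 0.1 and stays where left (friction about 1 N at the tab)
- button_tab (a point): centre of the top of the upright round brass tab, 10 mm in diameter and 30 mm tall, on the turn button 50 mm from the pivot; its top is 46.5 mm above the bed. Push or pinch it to turn the button
- button_pivot (a point): the turn button's pivot axis at bed level, 85 mm towards board -y from the board's middle; its screw head rises to 20.5 mm above the bed
- bowl: stainless bowl, 110 mm across, 42 mm high, loose; bystander
- carousel: tiered plastic bead carousel, 156 mm across, 183 mm high, loose; bystander
- enamel_box: white enamel box with hinged lid and press button, 99 by 139 by 61 mm high, loose; bystander
- jar: glass jar with a metal cap, 60 mm across, about 75 mm high, loose; bystander
- pliers: coral-handled pliers, 160 mm long, lying flat, loose; bystander
- spool: wooden thread spool, 38 mm across, 40 mm high, standing, loose; bystander
- bracelet: copper ring, 68 mm across, 10 mm high, lying flat, loose; bystander

How it is judged:
By the outcome, as a careful person would: the job done as asked, in the order asked, and still so for the second after the job is handed in, with the robot touching nothing.
It also fails if it takes over 72 s, if anything falls off the work surface, if the arm or the gripper's body presses on something with over 40 N, if the wrist force passes 120 N, or if a joint passes its speed limit or range.

## Robot

A 6-joint arm with a two-finger parallel gripper is mounted at the origin on the work surface. World frame = base frame: x ahead of the robot, y to its left, z up, the work surface at z = 0. Lengths are in mm, angles in rad, forces in N, time in s.
With the tool pointing down it reaches from about 275 to 1000 mm from the base axis. Payload 8.4 kg.
Tool frame: the origin (TCP) lies midway between the tips of the shut fingers; the grasp point (between the pads) lies 19 mm behind it; z points along the fingers, y is the line along which they close (so a half turn about z gives the same grasp; the last joint's range is limited). The gripper opens to 85 mm and grips with 20 to 120 N. Pads are 22 mm wide; open, the fingers measure 114 mm over their backs; the gripper's body (76 mm by 85 mm) begins 54 mm behind the grasp point. The pads swing forward as they close: fully open they stand 13 mm farther back than shut.
Start: joints at [1.263, 0.353, 1.633, -0, 1.155, -0.002], TCP at [188.159, 596.007, 231.281] pointing down, gripper open.
Joint ranges: [-2.63, 2.63], [-0.92, 2.1], [0.06, 2.66], [-1.3, 4.44], [0, 2.69], [-3.02, 3.02]. Speed limits (rad/s): [2.22, 2.22, 2.79, 3.14, 3.14, 3.14].

## Interface

Orientations are given as [roll, pitch, yaw] about the fixed x, y, z axes, in that order (R = Rz(yaw) Ry(pitch) Rx(roll)).
In Python, from rig import telemetry, optics, r gives the robot as it stands.
- The arm moves only by the tool play_rows, never from a script. Its arguments are lists of equal length, an entry for each row: "dp": the shift along the tool's x, y, z in units of 40 mm (1.0 is 40 mm), a list of three; "rot": the turn, a rotation vector about the tool's x, y, z in units of 6 degrees (1.0 is 6 degrees), a list of three. In form: {"dp": [[tx, ty, tz], ...], "rot": [[ax, ay, az], ...]}. A call has 1 to 5 rows; each row is the pose to reach, as a shift and turn from the pose commanded when the call began, along the tool's axes at that moment; what a row does not reach only later rows make up. A row lasts 1/12 s, in which the tool goes at most 41.7 mm and 7.16 degrees, less where a joint would pass 70% of its speed; a pose out of reach is approached as far as the arm can. A call with a gripper value outside its range is refused whole. "fingers" is the opening, from 0 (shut) to 1 (fully open), set as the call begins (left out, the last holds). The fingers move at their own pace and stop on an object; "grip_force" is the grip in N (left out, the last holds). Time passes only in rows, so rows that repeat a pose let the fingers close. It gives the time, the measured TCP pose, the force, the opening and the grip force at its end, in the units of the state.
- telemetry.sense(): the state, without advancing time (a new reading comes with each control period).
- optics.grab_frame(name): name is "scene" or "top" or "wrist"; returns a dict with "color" (400x640x3 uint8, red, green, blue), "mtx" (3x3 intrinsics, pixels), "R" (3x3) and "t" (3): a world point X has camera coordinates R X + t; the wrist camera has in their place "mount" (4x4, takes a point from camera to tool coordinates, whose origin is the TCP and whose axes are the flange's). Camera axes: x right, y down, z forward; pixel columns grow to the right and rows downward; lengths in mm; the calibration is good to about 2 mm. A picture is of the moment at which its call begins: read the wrist's pose just before it. There is no depth.
- r.sign_off(): hands the job in; it is judged then, once.
The state is a dict: "clock": time; "qpos": joint angles; "qvel": joint speeds; "joint_efforts": joint torques, N m; "eef_pos": TCP position; "tcp_rot": TCP orientation; "contact_force": force on the tool from outside, world axes, zero at the start; "wrist_torque": the same for the moment, N m; "opening": opening from 0.0 (shut) to 1.0 (fully open); "grasp_force": force on a finger pad.
Only numpy, scipy, OpenCV 4.12 (cv2) and the standard library are available. Lean on these libraries where they do the work, as an engineer would, in place of code of your own. Each camera call takes 0.05 s, during which the arm holds its last target. There are 200 camera calls.

## Working session

There is one attempt and no reset: what is moved stays moved. The work goes in short steps, Python scripts to look and compute and a tool call to move; the robot and the scene stay as the last step left them, time stands still between calls to the robot, and variables do not carry over. Pictures are saved under pics/ and viewed, at most 10 in all, crops included, and the job is handed in when it is done.

Besides the shell and the picture viewer there is one more tool, called after "Emit:" by a JSON object that holds its "fn" and its "kwargs", one argument or row to a line. play_rows: Moves the arm, as the interface text tells. Its arguments: {"type":"object","properties":{"dp":{"type":"array"},"rot":{"type":"array"},"fingers":{"type":"number"},"grip_force":{"type":"number"}},"required":["dp","rot"]}

```bash
mkdir -p pics; ls; python3 - <<'E'
from rig import telemetry, optics, r
import cv2
s=telemetry.sense(); print(s)
for n in("top","scene"):
    f=optics.grab_frame(n); cv2.imwrite(f"pics/{n}0.png",f["color"][...,::-1]); print(n,f["mtx"].tolist(),f["R"].tolist(),f["t"].tolist())
E
```

```text
pics
{'clock': 0.0, 'qpos': array([ 1.26259456e+00,  3.53634395e-01,  1.63412997e+00, -1.95873277e-05,
        1.15522450e+00, -2.37446526e-03]), 'qvel': array([-0.00015314,  0.00080693, -0.00104846, -0.00109805,  0.00166614,
       -0.00057339]), 'joint_efforts': array([-3.82243685e-03, -6.05241537e+01, -3.42068052e+01, -1.21925900e-04,
        9.15923476e-03, -2.35749093e-05]), 'eef_pos': array([188.0210216 , 595.5432602 , 230.57206539]), 'tcp_rot': array([-3.14019641e+00,  1.45938122e-05,  2.83577328e+00]), 'contact_force': array([-0.71231276, -0.4587181 , -0.73680647]), 'wrist_torque': array([ 0.00981296, -0.02723334, -0.00688109]), 'grasp_force': 0.0, 'opening': 0.998031494604581}
top [[383.3764817854666, 0.0, 315.3383784152562], [0.0, 383.3764817854666, 203.13848722391788], [0.0, 0.0, 1.0]] [[-0.026105213686970885, -0.9996590444696842, 0.0005591317507646811], [-0.9960748240647942, 0.02596428422085751, -0.08462151504899779], [0.08457814541976443, -0.0027659997931412726, -0.9964130100327361]] [-28.84016210785486, 564.5077792990511, 1189.6499000660829]
scene [[439.0189220182258, 0.0, 320.0960395397828], [0.0, 439.0189220182258, 198.415674942892], [0.0, 0.0, 1.0]] [[0.7898791200176136, 0.6131602319642353, -0.01120293255202472], [0.5047135392386521, -0.6603369484276056, -0.5560749570431234], [-0.34836075994490806, 0.43357772599487027, -0.8310566385341757]] [-412.20943038534733, -252.4047880897368, 1338.939175504046]
```

View pics/top0.png

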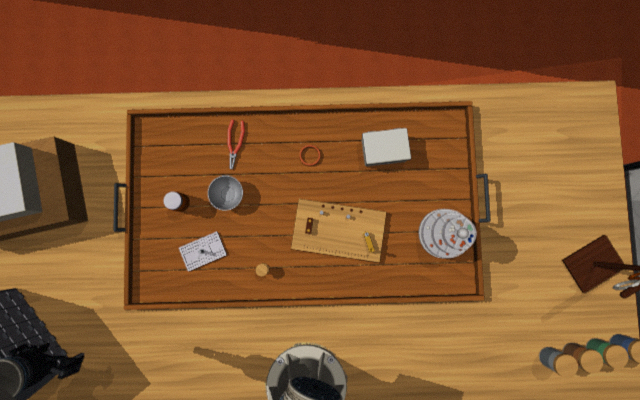

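View pics/scene0.png

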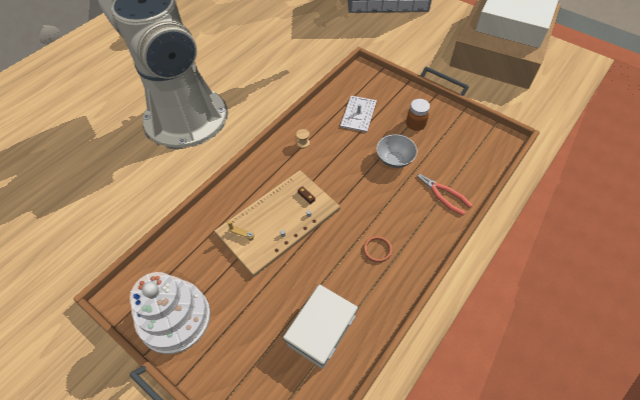

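The top view shows the board centred near (340,231), the plate at (203,251), the button at (369,243) and the end stop at (309,226). I'm enlarging both views.

```bash
python3 - <<'E'
import cv2,numpy as np
t=cv2.imread("pics/top0.png"); s=cv2.imread("pics/scene0.png")
a=cv2.resize(t[190:275,172:396],None,fx=3.5,fy=3.5,interpolation=3)
b=cv2.resize(s[90:275,205:385],(486,500),interpolation=3)
cv2.imwrite("pics/c1.png",a); 
b=cv2.resize(s[165:275,208:345],None,fx=5,fy=5,interpolation=3); cv2.imwrite("pics/c2.png",b)
E
```

```text
(no output)
```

View pics/c1.png

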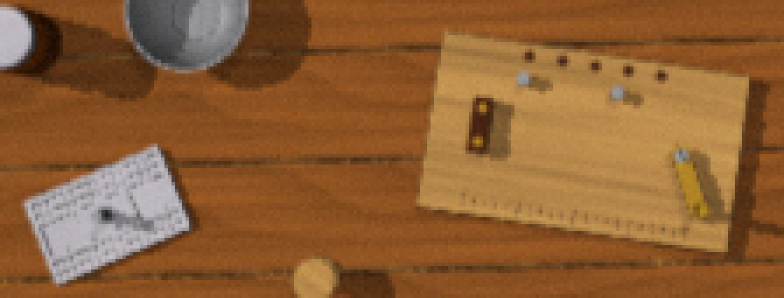

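View pics/c2.png

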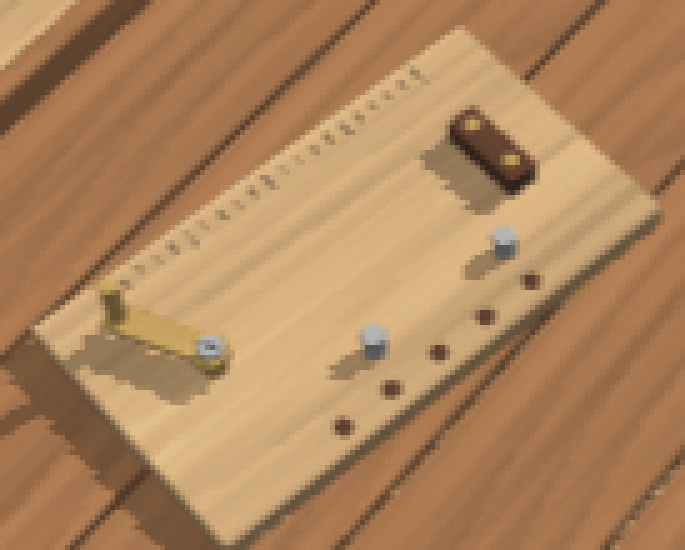

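Crop 1 (top) board corners: (444,33), (749,76), (727,251), (417,207); dowel tops: (523,79), (617,94); plate corners: (157,146), (190,226), (57,283), (24,203); knob top: (106,214). Crop 2 (scene) board corners: (461,27), (660,212), (232,547), (35,330); dowel tops: (505,236), (374,334).

```bash
cat > h.py <<'E'
import numpy as np
from scipy.optimize import least_squares
from scipy.spatial.transform import Rotation as Ro
def proj(f,X):
    c=np.atleast_2d(X)@np.array(f["R"]).T+f["t"]; return (c@np.array(f["mtx"]).T)[:,:2]/c[:,2:]
def ray(f,uv,z):
    d=np.array(f["R"]).T@np.linalg.inv(f["mtx"])@[*uv,1]; o=-np.array(f["R"]).T@f["t"]
    return o+d*(z-o[2])/d[2]
def w(p,L,z0):
    c,s=np.cos(p[2]),np.sin(p[2]); L=np.array(L,float)
    return np.c_[p[0]+c*L[:,0]-s*L[:,1],p[1]+s*L[:,0]+c*L[:,1],z0+L[:,2]]
def fit(obs,L,z0,p0):
    g=lambda p:np.concatenate([(proj(f,w(p,L,z0))-uv).ravel() for f,uv in obs])
    o=least_squares(g,p0,loss="soft_l1"); return o.x,np.abs(o.fun).reshape(-1,2).round(2).tolist()
def wristframe(s,f):
    T=np.eye(4);T[:3,:3]=Ro.from_euler("xyz",s["tcp_rot"]).as_matrix();T[:3,3]=s["eef_pos"]
    T=T@np.array(f["mount"]); f["R"]=T[:3,:3].T; f["t"]=-T[:3,:3].T@T[:3,3]; return f
E
python3 - <<'E'
from h import *
from rig import optics
t=optics.grab_frame("top"); s=optics.grab_frame("scene")
ct=lambda P:np.array(P)/3.5+[172,190]-.35
cs=lambda P:np.array(P)/5+[208,165]-.4
L=[[80,140,18],[80,-140,18],[-80,-140,18],[-80,140,18],[46,62,34],[46,-22,34]]
bt=ct([(444,33),(749,76),(727,251),(417,207),(523,79),(617,94)])
bs=cs([(660,212),(232,547),(35,330),(461,27),(505,236),(374,334)])
p0=[500,-30,-.1]
for o in ([(t,bt)],[(s,bs)],[(t,bt),(s,bs)]): print(fit(o,L,12,p0))
b=fit([(t,bt),(s,bs)],L,12,p0)[0]
P=[[40,65,8],[40,-65,8],[-40,-65,8],[-40,65,8],[0,0,39]]
pt=ct([(24,203),(157,146),(190,226),(57,283),(106,214)])
print(fit([(t,pt)],P,12,[400,280,.4]))
print("home",w(b,[[0,20,18]],12),"pivot",w(b,[[0,-85,18]],12))
print("tab top", [ray(t,ct([x])[0],76.5) for x in [(703,211)]], [ray(s,cs([(111,287)])[0],76.5)])
E
```

```text
(array([ 4.76702444e+02, -1.13959438e+02, -1.68423057e-01]), [[0.48, 0.55], [0.48, 0.25], [0.26, 0.59], [0.24, 0.31], [0.0, 0.17], [0.02, 0.28]])
(array([ 4.79395115e+02, -1.15042652e+02, -1.73533368e-01]), [[1.36, 1.15], [0.82, 1.0], [1.02, 0.13], [0.04, 0.9], [0.28, 0.01], [0.31, 0.44]])
(array([ 4.78047757e+02, -1.14379644e+02, -1.70236654e-01]), [[0.3, 1.05], [0.63, 0.6], [0.32, 0.22], [0.15, 0.22], [0.16, 0.3], [0.13, 0.7], [1.04, 1.77], [0.84, 0.52], [1.19, 0.42], [0.38, 1.34], [0.01, 0.55], [0.13, 0.06]])
(array([4.22946900e+02, 3.14781375e+02, 3.82836347e-01]), [[0.05, 0.34], [0.35, 0.54], [0.55, 0.04], [0.09, 0.41], [2.4, 0.39]])
home [[481.43606869 -94.66874964  30.        ]] pivot [[ 463.64743204 -198.15094331   30.        ]]
tab top [array([ 413.92421814, -211.01530943,   76.5       ])] [array([ 417.32934785, -212.12673431,   76.5       ])]
```

```bash
cat >> h.py <<'E'
def to(tgt,yaw,s,down=True):
    "dp, rot (tool units) from measured state s to tgt/yaw tool-down"
    R=Ro.from_euler("xyz",s["tcp_rot"]); d=R.inv().apply(np.array(tgt)-s["eef_pos"])/40
    q=(R.inv()*Ro.from_euler("xyz",[np.pi,0,yaw])).as_rotvec(degrees=True)/6
    print("dp",d.round(3),"rot",q.round(3))
E
python3 - <<'E'
from h import *
from rig import telemetry
to([420,315,230],1.954,telemetry.sense())
E
```

```text
dp [-7.642 -4.948  0.025] rot [-7.000e-03  3.000e-03  8.421e+00]
```

Emit:
{"fn": "play_rows", "kwargs": {
  "dp": [
    [-0.83,-0.54,0],
    [-1.66,-1.08,0],
    [-2.49,-1.62,0],
    [-3.32,-2.16,0],
    [-4.15,-2.7,0]
  ],
  "rot": [
    [0,0,1.1],
    [0,0,2.2],
    [0,0,3.3],
    [0,0,4.4],
    [0,0,5.5]
  ]
}}

```text
clock: 0.62
eef_pos: [314.6, 441.5, 231.2]
tcp_rot: [-3.142, 0.0, 2.255]
contact_force: [0.8, 0.7, -1.0]
opening: 1.003
grasp_force: 0.0
```

```bash
python3 - <<'E'
from h import *
from rig import telemetry
s=telemetry.sense();print(s["clock"],s["eef_pos"],s["tcp_rot"]);to([420,315,231],1.954,s)
E
```

```text
0.6167 [314.63627509 441.46969721 231.1855603 ] [-3.14151418e+00  1.12943923e-04  2.25470246e+00]
dp [-4.115  0.044  0.005] rot [-1.000e-03  1.000e-03  2.871e+00]
```

Emit:
{"fn": "play_rows", "kwargs": {
  "dp": [
    [-0.95,0.01,0],
    [-1.95,0.02,0],
    [-2.95,0.04,0],
    [-3.9,0.04,0],
    [-4.11,0.04,0]
  ],
  "rot": [
    [0,0,0.8],
    [0,0,1.6],
    [0,0,2.4],
    [0,0,2.87],
    [0,0,2.87]
  ],
  "fingers": 0.6
}}

```text
clock: 1.03
eef_pos: [422.3, 313.4, 231.3]
tcp_rot: [3.141, 0.002, 1.954]
contact_force: [0.0, 0.1, 0.7]
opening: 0.599
grasp_force: 0.0
```

```bash
python3 - <<'E'
from h import *
from rig import telemetry,optics
import cv2
s=telemetry.sense();f=optics.grab_frame("wrist");cv2.imwrite("pics/w1.png",f["color"][...,::-1]);print(s["clock"],s["eef_pos"],s["tcp_rot"]);print(np.array(f["mount"]).round(3).tolist(),f["mtx"])
f=wristframe(s,f)
print(proj(f,w([422.9,314.8,.383],[[40,65,8],[40,-65,8],[-40,-65,8],[-40,65,8],[0,0,39]],12)))
E
```

```text
1.0333 [422.2953034  313.38919731 231.31271163] [3.14111698e+00 1.64000740e-03 1.95367897e+00]
[[-0.0, -0.946, -0.324, 83.694], [1.0, -0.0, 0.0, -0.059], [-0.0, -0.324, 0.946, -142.266], [0.0, 0.0, 0.0, 1.0]] [[358.28026109   0.         319.66901724]
 [  0.         358.28026109 200.76857023]
 [  0.           0.           1.        ]]
[[362.75785443  97.22422661]
 [358.00431858 223.86289222]
 [283.03537328 223.89913652]
 [278.45208669  97.24123565]
 [320.67235365 171.94660657]]
```

View pics/w1.png

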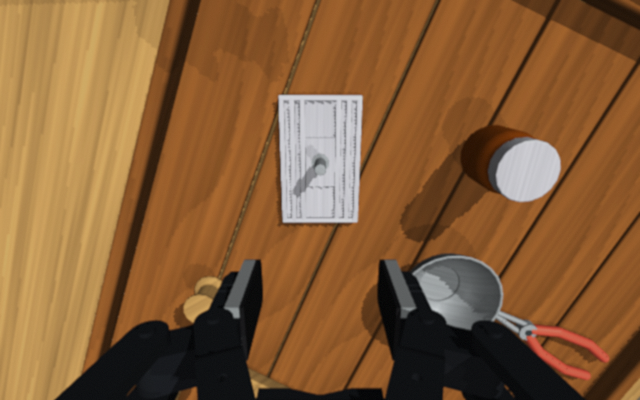

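Plate corners are at (362,96), (357,222), (283,222) and (279,95), within 2 px of prediction, and the knob is at about (320,169). The pose is good, so I'm descending.

Emit:
{"fn": "play_rows", "kwargs": {
  "dp": [
    [0,0,0.95],
    [0,0,1.9],
    [0,0,2.85],
    [0,0,3.6],
    [0.03,-0.02,4.0]
  ],
  "rot": [
    [0,0,0],
    [0,0,0],
    [0,0,0],
    [0,0,0],
    [0,0,0]
  ]
}}

```text
clock: 1.5
eef_pos: [416.3, 317.3, 67.8]
tcp_rot: [-3.137, 0.001, 1.96]
contact_force: [-1.2, -0.6, -1.0]
opening: 0.603
grasp_force: 0.0
```

```bash
python3 - <<'E'
from h import *
from rig import telemetry,optics
import cv2
s=telemetry.sense();f=optics.grab_frame("wrist");cv2.imwrite("pics/w2.png",f["color"][...,::-1]);print(s["eef_pos"],s["tcp_rot"],s["contact_force"])
to([422.9,314.8,25],1.954,s)
f=wristframe(s,f);print(proj(f,w([422.9,314.8,.383],[[40,65,8],[40,-65,8],[-40,-65,8],[-40,65,8],[0,0,39]],12)))
E
```

```text
[416.27010548 317.30179222  67.77464426] [-3.13724588e+00  9.04641462e-04  1.96022261e+00] [-1.18544273 -0.61488198 -0.99365889]
dp [-0.12   0.134  1.069] rot [-0.041  0.009  0.059]
[[407.27370265 126.01384076]
 [389.84781422 331.69448433]
 [264.99561808 330.70616377]
 [254.25563696 124.94628614]
 [330.16962848 265.13633505]]
```

View pics/w2.png

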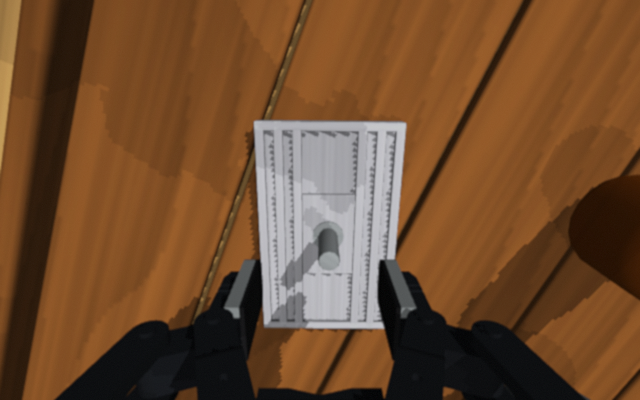

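The knob top is at (328,259), about 1.5 mm further along tool +x than predicted. It lies between the fingers (pads at about (245,300) and (397,300)).

Emit:
{"fn": "play_rows", "kwargs": {
  "dp": [
    [0,0,0.4],
    [0,0,0.7],
    [0,0,0.7],
    [0,0,0.7]
  ],
  "rot": [
    [0,0,0],
    [0,0,0],
    [0,0,0],
    [0,0,0]
  ]
}}

```text
clock: 1.88
eef_pos: [418.1, 318.5, 43.6]
tcp_rot: [-3.141, 0.0, 1.96]
contact_force: [1.3, -0.6, 0.2]
opening: 0.601
grasp_force: 0.0
```

```bash
python3 - <<'E'
from h import *
from rig import telemetry,optics
s=telemetry.sense();print(s["eef_pos"],s["tcp_rot"],s["contact_force"])
to([422.9,314.8,25],1.954,s)
E
```

```text
[418.12380262 318.45160496  43.57446349] [-3.14094202e+00  2.57621162e-05  1.96011953e+00] [ 1.26826606 -0.62864413  0.2412182 ]
dp [-0.13   0.076  0.464] rot [-0.006  0.     0.058]
```

Emit:
{"fn": "play_rows", "kwargs": {
  "dp": [
    [-0.09,0.07,0.2],
    [-0.09,0.07,0.46],
    [-0.09,0.07,0.46],
    [-0.09,0.07,0.46],
    [-0.09,0.07,0.46]
  ],
  "rot": [
    [0,0,0.06],
    [0,0,0.06],
    [0,0,0.06],
    [0,0,0.06],
    [0,0,0.06]
  ]
}}

```text
clock: 2.3
eef_pos: [422.5, 315.7, 24.9]
tcp_rot: [-3.141, 0.0, 1.953]
contact_force: [-0.7, -0.8, -0.5]
opening: 0.595
grasp_force: 0.0
```

Emit:
{"fn": "play_rows", "kwargs": {
  "dp": [
    [0,0,0],
    [0,0,0],
    [0,0,0],
    [0,0,0],
    [0,0,0]
  ],
  "rot": [
    [0,0,0],
    [0,0,0],
    [0,0,0],
    [0,0,0],
    [0,0,0]
  ],
  "fingers": 0,
  "grip_force": 40
}}

```text
clock: 2.72
eef_pos: [422.6, 315.8, 25.2]
tcp_rot: [3.141, -0.0, 1.953]
contact_force: [-0.4, 0.3, 4.3]
opening: 0.112
grasp_force: 39.0
```

```bash
python3 - <<'E'
from h import *
from rig import telemetry,optics
s=telemetry.sense();print(s)
E
```

```text
{'clock': 2.7167, 'qpos': array([6.38952181e-01, 4.95108077e-01, 1.98495006e+00, 7.76793965e-07,
       6.61126043e-01, 2.56735341e-01]), 'qvel': array([ 0.00028082, -0.00108603,  0.00159312, -0.00126305, -0.00148874,
       -0.0011352 ]), 'joint_efforts': array([ 2.95807736e-02, -5.46900809e+01, -2.01313215e+01,  6.46762361e-03,
       -2.84371767e-01, -5.88051844e-04]), 'eef_pos': array([422.59095308, 315.81860512,  25.21522837]), 'tcp_rot': array([ 3.14119769e+00, -1.04182435e-04,  1.95301257e+00]), 'contact_force': array([-0.44486187,  0.28323881,  4.31189927]), 'wrist_torque': array([-0.09443327,  0.13651378, -0.02144346]), 'grasp_force': 38.97639513015747, 'opening': 0.11185976047849713}
```

Emit:
{"fn": "play_rows", "kwargs": {
  "dp": [
    [0,0,-0.3],
    [0,0,-0.8],
    [0,0,-1.5],
    [0,0,-2.2],
    [0,0,-2.5]
  ],
  "rot": [
    [0,0,0],
    [0,0,0],
    [0,0,0],
    [0,0,0],
    [0,0,0]
  ]
}}

```text
clock: 3.13
eef_pos: [423.5, 316.5, 128.6]
tcp_rot: [3.138, -0.001, 1.953]
contact_force: [0.3, 1.6, -1.4]
opening: 0.108
grasp_force: 39.1
```

```bash
python3 - <<'E'
from h import *
from rig import telemetry,optics
s=telemetry.sense();print(s["eef_pos"],s["contact_force"],s["wrist_torque"],s["grasp_force"])
p=w([478.05,-114.38,-.1702],[[-9,10,0]],125)[0];print(p);to(p,1.4008,s)
E
```

```text
[423.49426203 316.48296553 128.63551024] [ 0.26325156  1.6001292  -1.40814559] [ 0.06006829 -0.1177604   0.03452001] 39.117511510849
[ 470.87383643 -103.00007573  125.        ]
dp [-10.172  -2.813   0.072] rot [ 0.03  -0.018  5.273]
```

Emit:
{"fn": "play_rows", "kwargs": {
  "dp": [
    [-0.3,-0.08,0],
    [-0.9,-0.25,0],
    [-1.7,-0.47,0],
    [-2.5,-0.69,0],
    [-3.3,-0.91,0]
  ],
  "rot": [
    [0,0,0.3],
    [0,0,0.8],
    [0,0,1.4],
    [0,0,2.0],
    [0,0,2.6]
  ]
}}

```text
clock: 3.55
eef_pos: [436.9, 177.6, 124.4]
tcp_rot: [-3.14, 0.001, 1.677]
contact_force: [1.1, -0.2, -2.0]
opening: 0.11
grasp_force: 39.1
```

```bash
python3 - <<'E'
from h import *
from rig import telemetry,optics
s=telemetry.sense();print(s["eef_pos"],s["contact_force"],s["wrist_torque"],s["grasp_force"])
p=w([478.05,-114.38,-.1702],[[-9,10,0]],125)[0];print(p);to(p,1.4008,s)
E
```

```text
[436.85859709 177.57919934 124.36461313] [ 1.14619936 -0.21889717 -2.00088095] [ 0.02154917 -0.068562    0.03059819] 39.12461757659912
[ 470.87383643 -103.00007573  125.        ]
dp [-7.065  0.099 -0.012] rot [-0.012  0.008  2.641]
```

Emit:
{"fn": "play_rows", "kwargs": {
  "dp": [
    [-0.85,0.01,0],
    [-1.75,0.02,0],
    [-2.65,0.03,0],
    [-3.55,0.05,0],
    [-4.45,0.06,0]
  ],
  "rot": [
    [0,0,0.5],
    [0,0,1.0],
    [0,0,1.5],
    [0,0,2.0],
    [0,0,2.5]
  ]
}}

```text
clock: 3.97
eef_pos: [458.7, 0.8, 124.5]
tcp_rot: [-3.14, 0.0, 1.415]
contact_force: [1.1, 0.2, -1.9]
opening: 0.112
grasp_force: 39.1
```

```bash
python3 - <<'E'
from h import *
from rig import telemetry,optics
s=telemetry.sense();print(s["eef_pos"],s["contact_force"],s["wrist_torque"],s["grasp_force"])
p=w([478.05,-114.38,-.1702],[[-9,10,0]],85)[0];print(p);to(p,1.4008,s)
E
```

```text
[458.66393342   0.7797394  124.46536397] [ 1.07375335  0.24346373 -1.85400844] [-0.00562214 -0.08922572 -0.03391183] 39.13138389587402
[ 470.87383643 -103.00007573   85.        ]
dp [-2.516  0.705  0.987] rot [-0.011  0.003  0.138]
```

Emit:
{"fn": "play_rows", "kwargs": {
  "dp": [
    [-0.8,0.22,0.0],
    [-1.7,0.47,0],
    [-2.3,0.65,0.3],
    [-2.52,0.7,0.8],
    [-2.52,0.7,1.0]
  ],
  "rot": [
    [0,0,0.14],
    [0,0,0.14],
    [0,0,0.14],
    [0,0,0.14],
    [0,0,0.14]
  ]
}}

```text
clock: 4.38
eef_pos: [470.6, -103.1, 83.0]
tcp_rot: [-3.139, 0.0, 1.4]
contact_force: [0.5, 0.2, -1.6]
opening: 0.109
grasp_force: 39.1
```

Emit:
{"fn": "play_rows", "kwargs": {
  "dp": [
    [0,0,0],
    [0,0,0]
  ],
  "rot": [
    [0,0,0],
    [0,0,0]
  ]
}}

```text
clock: 4.55
eef_pos: [471.0, -100.3, 84.4]
tcp_rot: [-3.139, -0.0, 1.404]
contact_force: [-0.1, -0.3, -2.1]
opening: 0.111
grasp_force: 39.1
```

```bash
python3 - <<'E'
from h import *
from rig import telemetry,optics
import cv2
s=telemetry.sense();f=optics.grab_frame("wrist");print(s["eef_pos"],s["tcp_rot"],s["contact_force"])
cv2.imwrite("pics/w3.png",f["color"][...,::-1]); f=wristframe(s,f)
b=[478.05,-114.38,-.1702]
print(proj(f,w(b,[[46,62,34],[46,-22,34],[-25,85,34],[25,85,34],[-80,140,18],[80,140,18]],12)).round(1).tolist())
E
```

```text
[ 471.00323208 -100.32037562   84.36905627] [-3.13897340e+00 -2.89492676e-04  1.40366987e+00] [-0.12838105 -0.3078301  -2.08714741]
[[429.2, 149.9], [414.5, 292.6], [288.2, 102.5], [390.9, 102.9], [173.6, -18.5], [507.1, -17.6]]
```

View pics/w3.png

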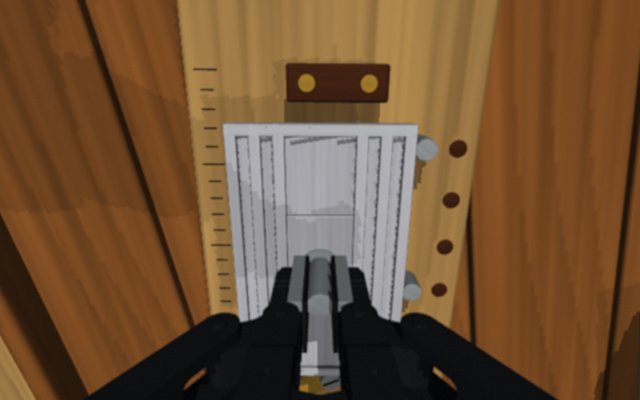

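Dowel tops are at (427,149) and (412,292), and the stop's edge runs (287,101) to (389,102). All are within 2.5 px of prediction (about 1 mm toward −x), and the plate is square to the board. Lowering.

Emit:
{"fn": "play_rows", "kwargs": {
  "dp": [
    [0,0,0.5],
    [0,0,0.85],
    [0,0,0.95],
    [0,0,0.97],
    [0,0,0.97]
  ],
  "rot": [
    [0,0,0],
    [0,0,0],
    [0,0,0],
    [0,0,0],
    [0,0,0]
  ]
}}

```text
clock: 5.02
eef_pos: [472.6, -100.4, 46.7]
tcp_rot: [3.141, 0.0, 1.405]
contact_force: [-0.4, 0.3, -2.2]
opening: 0.109
grasp_force: 39.2
```

Emit:
{"fn": "play_rows", "kwargs": {
  "dp": [
    [0,0,0.02],
    [0,0,0.03],
    [0,0,0.03]
  ],
  "rot": [
    [0,0,0],
    [0,0,0],
    [0,0,0]
  ]
}}

```text
clock: 5.27
eef_pos: [472.7, -100.9, 45.5]
tcp_rot: [3.141, 0.0, 1.404]
contact_force: [-1.6, -1.0, -1.8]
opening: 0.107
grasp_force: 39.2
```

Emit:
{"fn": "play_rows", "kwargs": {
  "dp": [
    [0,0,0.03],
    [0,0,0.03],
    [0,0,0.03]
  ],
  "rot": [
    [0,0,0],
    [0,0,0],
    [0,0,0]
  ]
}}

```text
clock: 5.52
eef_pos: [472.3, -100.9, 43.8]
tcp_rot: [3.141, 0.0, 1.404]
contact_force: [0.7, 0.3, -1.9]
opening: 0.109
grasp_force: 39.2
```

Emit:
{"fn": "play_rows", "kwargs": {
  "dp": [
    [0,0,0.03],
    [0,0,0.03],
    [0,0,0.03]
  ],
  "rot": [
    [0,0,0],
    [0,0,0],
    [0,0,0]
  ]
}}

```text
clock: 5.77
eef_pos: [472.4, -100.9, 43.1]
tcp_rot: [3.141, 0.0, 1.404]
contact_force: [-3.1, 0.5, 9.7]
opening: 0.111
grasp_force: 40.5
```

Emit:
{"fn": "play_rows", "kwargs": {
  "dp": [
    [0,0,-0.011],
    [0,0.04,-0.011],
    [0.05,0.08,-0.011],
    [0.1,0.12,-0.011],
    [0.12,0.12,-0.011]
  ],
  "rot": [
    [0,0,0],
    [0,0,0],
    [0,0,0],
    [0,0,0],
    [0,0,0]
  ]
}}

```text
clock: 6.18
eef_pos: [477.8, -97.3, 43.2]
tcp_rot: [-3.141, 0.001, 1.404]
contact_force: [-2.3, -3.8, 4.8]
opening: 0.111
grasp_force: 39.9
```

Emit:
{"fn": "play_rows", "kwargs": {
  "dp": [
    [0,0,0],
    [0,0,0]
  ],
  "rot": [
    [0,0,0],
    [0,0,0]
  ]
}}

```text
clock: 6.35
eef_pos: [477.9, -97.2, 43.2]
tcp_rot: [3.142, 0.0, 1.404]
contact_force: [-2.6, -1.1, 6.5]
opening: 0.111
grasp_force: 39.9
```

```bash
cat >> h.py <<'E'
def rep():
    from rig import telemetry
    s=telemetry.sense(); R=Ro.from_euler("xyz",s["tcp_rot"]).inv()
    h=R.apply(s["eef_pos"]-np.array([481.44,-94.67,43]))
    print(s["clock"],"rel home tool",h.round(2),"F tool",R.apply(s["contact_force"]).round(2),"M",R.apply(s["wrist_torque"]).round(3),"yaw",s["tcp_rot"][2].round(4),s["eef_pos"].round(2))
E
python3 -c "from h import *;rep()"
```

```text
6.35 rel home tool [-3.08 -3.1  -0.18] F tool [-1.56 -2.35 -6.55] M [ 0.339 -0.276 -0.071] yaw 1.4045 [477.87 -97.2   43.18]
```

Emit:
{"fn": "play_rows", "kwargs": {
  "dp": [
    [0,0,-0.006],
    [0,0.01,-0.006],
    [0.02,0.025,-0.006],
    [0.04,0.025,-0.006],
    [0.04,0.025,-0.006]
  ],
  "rot": [
    [0,0,0],
    [0,0,0],
    [0,0,0],
    [0,0,0],
    [0,0,0]
  ]
}}

```text
clock: 6.77
eef_pos: [479.3, -95.6, 43.2]
tcp_rot: [3.141, 0.0, 1.404]
contact_force: [-0.9, -2.7, 2.1]
opening: 0.109
grasp_force: 39.7
```

```bash
python3 -c "from h import *;rep()"
```

```text
6.7667 rel home tool [-1.22 -1.95 -0.2 ] F tool [-2.84 -0.41 -2.07] M [ 0.187 -0.331 -0.004] yaw 1.4044 [479.31 -95.55  43.2 ]
```

Emit:
{"fn": "play_rows", "kwargs": {
  "dp": [
    [0,0.008,0],
    [0,0.016,0],
    [0,0.016,0]
  ],
  "rot": [
    [0,0,0],
    [0,0,0],
    [0,0,0]
  ]
}}

```text
clock: 7.02
eef_pos: [479.3, -95.5, 43.2]
tcp_rot: [-3.141, -0.0, 1.404]
contact_force: [-3.6, -1.2, 6.2]
opening: 0.111
grasp_force: 40.1
```

```bash
python3 -c "from h import *;rep()"
```

```text
7.0167 rel home tool [-1.2  -1.97 -0.18] F tool [-1.82 -3.32 -6.18] M [ 0.503 -0.297  0.022] yaw 1.4043 [479.3  -95.52  43.18]
```

Emit:
{"fn": "play_rows", "kwargs": {
  "dp": [
    [0,0.005,-0.005],
    [0,0.01,-0.005],
    [0,0.01,-0.005]
  ],
  "rot": [
    [0,0,0],
    [0,0,0],
    [0,0,0]
  ]
}}

```text
clock: 7.27
eef_pos: [479.6, -95.5, 43.2]
tcp_rot: [-3.141, -0.0, 1.404]
contact_force: [-2.8, 0.5, 2.9]
opening: 0.109
grasp_force: 39.7
```

```bash
python3 -c "from h import *;rep()"
```

```text
7.2667 rel home tool [-1.1  -1.63 -0.2 ] F tool [ 0.01 -2.86 -2.88] M [0.481 0.041 0.048] yaw 1.4042 [479.65 -95.49  43.2 ]
```

Emit:
{"fn": "play_rows", "kwargs": {
  "dp": [
    [0,0.005,-0.002],
    [0,0.01,-0.002],
    [0,0.01,-0.002]
  ],
  "rot": [
    [0,0,0],
    [0,0,0],
    [0,0,0]
  ]
}}

```text
clock: 7.52
eef_pos: [479.8, -95.5, 43.2]
tcp_rot: [-3.14, -0.0, 1.404]
contact_force: [-5.7, 2.1, 1.4]
opening: 0.111
grasp_force: 39.7
```

```bash
python3 -c "from h import *;rep()"
```

```text
7.5167 rel home tool [-1.09 -1.51 -0.24] F tool [ 1.18 -5.93 -1.38] M [ 0.781  0.149 -0.007] yaw 1.4042 [479.77 -95.49  43.24]
```

Emit:
{"fn": "play_rows", "kwargs": {
  "dp": [
    [0,-0.005,-0.001],
    [0.01,-0.005,-0.001],
    [0.02,-0.005,-0.001],
    [0.02,-0.005,-0.001]
  ],
  "rot": [
    [0,0,0],
    [0,0,0],
    [0,0,0],
    [0,0,0]
  ]
}}

```text
clock: 7.85
eef_pos: [480.0, -95.2, 43.3]
tcp_rot: [-3.141, 0.001, 1.405]
contact_force: [-5.2, -2.1, -0.9]
opening: 0.113
grasp_force: 39.3
```

```bash
python3 -c "from h import *;rep()"
```

```text
7.85 rel home tool [-0.75 -1.35 -0.28] F tool [-2.97 -4.79  0.95] M [ 0.705 -0.471 -0.001] yaw 1.4046 [479.98 -95.19  43.28]
```

Emit:
{"fn": "play_rows", "kwargs": {
  "dp": [
    [0.005,-0.005,0.001],
    [0.012,-0.005,0.001],
    [0.02,-0.005,0.001],
    [0.02,-0.005,0.001]
  ],
  "rot": [
    [0,0,0],
    [0,0,0],
    [0,0,0],
    [0,0,0]
  ]
}}

```text
clock: 8.18
eef_pos: [480.0, -95.1, 43.4]
tcp_rot: [-3.141, 0.002, 1.405]
contact_force: [-5.4, -9.0, -0.9]
opening: 0.115
grasp_force: 39.4
```

```bash
python3 -c "from h import *;rep()"
```

```text
8.1833 rel home tool [-0.65 -1.34 -0.35] F tool [-9.72 -3.85  0.92] M [ 0.669 -1.406  0.023] yaw 1.4051 [480.01 -95.09  43.35]
```

Emit:
{"fn": "play_rows", "kwargs": {
  "dp": [
    [-0.005,-0.005,0],
    [-0.005,-0.009,0],
    [-0.005,-0.009,0]
  ],
  "rot": [
    [0,0,0],
    [0,0,0],
    [0,0,0]
  ]
}}

```text
clock: 8.43
eef_pos: [480.0, -95.1, 43.4]
tcp_rot: [3.141, 0.001, 1.405]
contact_force: [-3.7, -6.4, -2.3]
opening: 0.115
grasp_force: 39.3
```

```bash
python3 -c "from h import *;rep()"
```

```text
8.4333 rel home tool [-0.66 -1.36 -0.38] F tool [-6.96 -2.62  2.31] M [ 0.541 -1.076  0.061] yaw 1.4047 [479.99 -95.09  43.38]
```

Emit:
{"fn": "play_rows", "kwargs": {
  "dp": [
    [0,-0.01,0.004],
    [0,-0.02,0.006],
    [0,-0.02,0.006]
  ],
  "rot": [
    [0,0,0],
    [0,0,0],
    [0,0,0]
  ]
}}

```text
clock: 8.68
eef_pos: [480.0, -95.1, 43.4]
tcp_rot: [3.14, 0.001, 1.405]
contact_force: [-2.3, -6.5, -1.3]
opening: 0.11
grasp_force: 39.3
```

```bash
python3 -c "from h import *;rep()"
```

```text
8.6833 rel home tool [-0.68 -1.38 -0.36] F tool [-6.79 -1.16  1.26] M [ 0.271 -1.067  0.067] yaw 1.4048 [479.96 -95.11  43.36]
```

Emit:
{"fn": "play_rows", "kwargs": {
  "dp": [
    [-0.007,0.01,0.003],
    [-0.007,0.02,0.003],
    [-0.007,0.03,0.003],
    [-0.007,0.03,0.003]
  ],
  "rot": [
    [0,0,0],
    [0,0,0],
    [0,0,0],
    [0,0,0]
  ]
}}

```text
clock: 9.02
eef_pos: [479.9, -95.2, 43.2]
tcp_rot: [-3.141, 0.001, 1.405]
contact_force: [-5.7, -3.8, 4.8]
opening: 0.109
grasp_force: 40.0
```

```bash
python3 -c "from h import *;rep()"
```

```text
9.0167 rel home tool [-0.73 -1.39 -0.2 ] F tool [-4.67 -5.04 -4.75] M [ 0.883 -0.814  0.067] yaw 1.4046 [479.95 -95.15  43.2 ]
```

Emit:
{"fn": "play_rows", "kwargs": {
  "dp": [
    [0,0.005,-0.004],
    [0,0.012,-0.004],
    [0,0.012,-0.004]
  ],
  "rot": [
    [0,0,0],
    [0,0,0],
    [0,0,0]
  ]
}}

```text
clock: 9.27
eef_pos: [479.9, -95.2, 43.2]
tcp_rot: [-3.14, 0.001, 1.405]
contact_force: [-7.6, -3.6, 4.4]
opening: 0.11
grasp_force: 39.9
```

```bash
python3 -c "from h import *;rep()"
```

```text
9.2667 rel home tool [-0.73 -1.4  -0.18] F tool [-4.81 -6.93 -4.43] M [ 0.983 -0.759  0.021] yaw 1.4046 [479.93 -95.16  43.19]
```

Emit:
{"fn": "play_rows", "kwargs": {
  "dp": [
    [0,0.006,-0.006],
    [0.003,0.012,-0.006],
    [0.003,0.012,-0.006]
  ],
  "rot": [
    [0,0,0],
    [0,0,0],
    [0,0,0]
  ]
}}

```text
clock: 9.52
eef_pos: [480.0, -95.1, 43.2]
tcp_rot: [-3.139, 0.001, 1.405]
contact_force: [-8.5, -5.5, 2.2]
opening: 0.107
grasp_force: 39.8
```

```bash
python3 -c "from h import *;rep()"
```

```text
9.5167 rel home tool [-0.7  -1.35 -0.24] F tool [-6.81 -7.43 -2.13] M [ 1.109 -1.033  0.005] yaw 1.4048 [479.99 -95.14  43.25]
```

Emit:
{"fn": "play_rows", "kwargs": {
  "dp": [
    [0,0.005,-0.001],
    [0.001,0.01,-0.001],
    [0.001,0.01,-0.001],
    [0.001,0.01,-0.001]
  ],
  "rot": [
    [0,0,0],
    [0,0,0],
    [0,0,0],
    [0,0,0]
  ]
}}

```text
clock: 9.85
eef_pos: [480.0, -95.1, 43.3]
tcp_rot: [-3.139, 0.001, 1.405]
contact_force: [-9.0, -4.9, 3.8]
opening: 0.109
grasp_force: 39.9
```

```bash
python3 - <<'E'
from h import *;rep()
from rig import telemetry,optics
import cv2
s=telemetry.sense();f=optics.grab_frame("wrist");g=wristframe(s,f)
cv2.imwrite("pics/w4.png",cv2.resize(f["color"][0:400,180:500,::-1],None,fx=1.5,fy=1.5,interpolation=3))
E
```

```text
9.85 rel home tool [-0.71 -1.35 -0.26] F tool [-6.36 -8.12 -3.74] M [ 1.242 -0.983  0.039] yaw 1.4048 [479.99 -95.14  43.26]
```

View pics/w4.png

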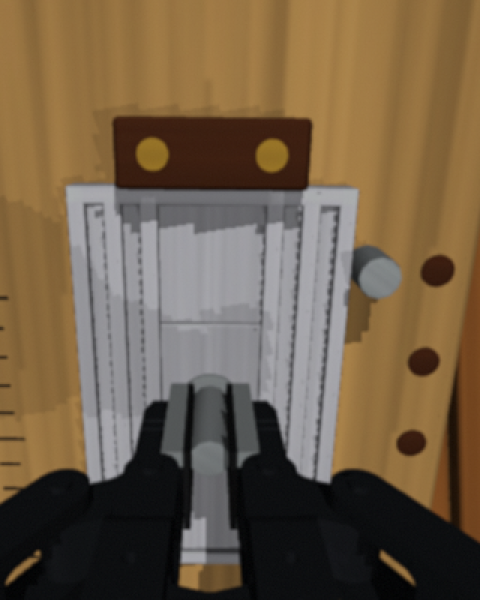

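The plate's end meets the stop's face squarely, its side touches dowel b (crop about (370,265)), and it lies flat. Forces are about 6 N on the stop and 8 N shared by the dowels, with no net twist. I'm easing the load off before release.

Emit:
{"fn": "play_rows", "kwargs": {
  "dp": [
    [-0.003,-0.01,-0.001],
    [-0.006,-0.02,-0.002],
    [-0.008,-0.03,-0.002],
    [-0.008,-0.03,-0.002]
  ],
  "rot": [
    [0,0,0],
    [0,0,0],
    [0,0,0],
    [0,0,0]
  ]
}}

```text
clock: 10.23
eef_pos: [480.0, -95.2, 43.4]
tcp_rot: [-3.141, 0.001, 1.404]
contact_force: [-4.8, -3.2, -1.9]
opening: 0.11
grasp_force: 39.2
```

```bash
python3 -c "from h import *;rep()"
```

```text
10.2333 rel home tool [-0.73 -1.36 -0.35] F tool [-3.99 -4.19  1.94] M [ 0.697 -0.716 -0.01 ] yaw 1.4044 [479.97 -95.16  43.35]
```

Emit:
{"fn": "play_rows", "kwargs": {
  "dp": [
    [-0.003,-0.006,0.003],
    [-0.005,-0.012,0.005],
    [-0.005,-0.015,0.005],
    [-0.005,-0.015,0.005]
  ],
  "rot": [
    [0,0,0],
    [0,0,0],
    [0,0,0],
    [0,0,0]
  ]
}}

```text
clock: 10.57
eef_pos: [480.0, -95.1, 43.4]
tcp_rot: [3.141, 0.0, 1.404]
contact_force: [-3.0, -4.3, -2.5]
opening: 0.115
grasp_force: 39.2
```

```bash
python3 -c "from h import *;rep()"
```

```text
10.5667 rel home tool [-0.69 -1.37 -0.42] F tool [-4.77 -2.21  2.55] M [ 0.426 -0.745  0.005] yaw 1.4044 [479.98 -95.12  43.42]
```

Emit:
{"fn": "play_rows", "kwargs": {
  "dp": [
    [-0.002,0,0.004],
    [-0.005,0,0.008],
    [-0.006,-0.003,0.01],
    [-0.006,-0.003,0.01]
  ],
  "rot": [
    [0,0,0],
    [0,0,0],
    [0,0,0],
    [0,0,0]
  ]
}}

```text
clock: 10.9
eef_pos: [479.9, -95.1, 43.2]
tcp_rot: [3.141, 0.0, 1.404]
contact_force: [-3.6, -2.5, 1.6]
opening: 0.11
grasp_force: 39.6
```

```bash
python3 -c "from h import *;rep()"
```

```text
10.9 rel home tool [-0.71 -1.39 -0.22] F tool [-3.05 -3.12 -1.64] M [ 0.507 -0.555  0.006] yaw 1.4043 [479.95 -95.14  43.22]
```

Emit:
{"fn": "play_rows", "kwargs": {
  "dp": [
    [0,0,0],
    [0,0,0]
  ],
  "rot": [
    [0,0,0],
    [0,0,0]
  ],
  "grip_force": 20
}}

```text
clock: 11.07
eef_pos: [479.9, -95.2, 43.2]
tcp_rot: [3.141, 0.0, 1.404]
contact_force: [-3.8, -3.0, 3.5]
opening: 0.11
grasp_force: 39.7
```

Emit:
{"fn": "play_rows", "kwargs": {
  "dp": [
    [0,0,0],
    [0,0,0],
    [0,0,0],
    [0,0,0]
  ],
  "rot": [
    [0,0,0],
    [0,0,0],
    [0,0,0],
    [0,0,0]
  ],
  "fingers": 0.32
}}

```text
clock: 11.4
eef_pos: [480.2, -95.0, 43.1]
tcp_rot: [3.141, -0.0, 1.404]
contact_force: [-0.7, -0.2, 0.7]
opening: 0.319
grasp_force: 0.0
```

```bash
python3 -c "from h import *;rep()"
```

```text
11.4 rel home tool [-0.56 -1.19 -0.11] F tool [-0.3  -0.68 -0.67] M [ 0.008 -0.011 -0.045] yaw 1.4043 [480.17 -95.03  43.1 ]
```

Emit:
{"fn": "play_rows", "kwargs": {
  "dp": [
    [0,0,-0.2],
    [0,0,-0.7],
    [0,0,-1.5],
    [0,0,-2.3],
    [0,0,-3.0]
  ],
  "rot": [
    [0,0,0],
    [0,0,0],
    [0,0,0],
    [0,0,0],
    [0,0,0]
  ]
}}

```text
clock: 11.82
eef_pos: [479.8, -95.1, 165.3]
tcp_rot: [3.141, -0.0, 1.404]
contact_force: [0.2, 0.4, 0.7]
opening: 0.32
grasp_force: 0.0
```

Emit:
{"fn": "play_rows", "kwargs": {
  "dp": [
    [-0.2,-0.3,-0.6],
    [-0.5,-0.8,-1.2],
    [-0.5,-1.2,-1.6],
    [-0.5,-1.5,-1.6],
    [-0.5,-1.5,-1.6]
  ],
  "rot": [
    [0,0,0],
    [0,0,0],
    [0,0,0],
    [0,0,0],
    [0,0,0]
  ],
  "fingers": 0
}}

```text
clock: 12.23
eef_pos: [415.6, -104.6, 227.9]
tcp_rot: [3.14, -0.0, 1.404]
contact_force: [-0.3, 0.1, -0.3]
opening: -0.004
grasp_force: 0.0
```

```bash
python3 - <<'E'
from h import *;rep()
from rig import telemetry,optics
import cv2
s=telemetry.sense();f=optics.grab_frame("top");c=f["color"][...,::-1]
print("carousel",ray(f,(447,233),100))
g=optics.grab_frame("scene")["color"][...,::-1]
a=cv2.resize(c[185:275,285:495],None,fx=3.6,fy=3.6,interpolation=3)
b=cv2.resize(g[165:245,208:398],(756,270),interpolation=3)
b=cv2.resize(g[168:244,208:368],(568,270),interpolation=3)
out=np.zeros((600,760,3),np.uint8); out[:a.shape[0],:a.shape[1]]=a; out[325:595,:568]=b
cv2.imwrite("pics/v5.png",out)
E
```

```text
12.2333 rel home tool [ -20.71  -63.09 -184.94] F tool [ 0.03 -0.33  0.31] M [-0.008  0.012 -0.017] yaw 1.4039 [ 415.57 -104.58  227.86]
carousel [ 458.69219153 -428.97337698  100.        ]
```

View pics/v5.png

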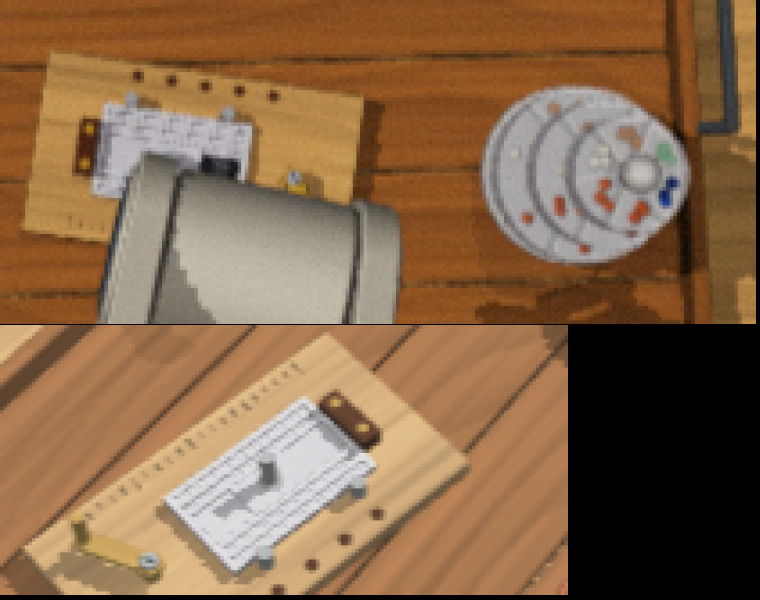

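The scene view shows the plate against the stop and both dowels. The tab is at about (80,527) in the composite, at θ≈−0.44. I'm planning a push of the tab with shut fingers.

```bash
cat > plan.py <<'E'
from h import *
from rig import telemetry
s=telemetry.sense()
byaw=-.1702; ex=np.array([np.cos(byaw),np.sin(byaw)]); ey=np.array([-ex[1],ex[0]])
piv=np.array([479.98,-95.15])-105*ey
def centre(th,extra=0):
    t=np.array([np.sin(th),np.cos(th)]); d=50*np.array([-np.cos(th),np.sin(th)])
    g=min(19.5/max(abs(t[0]),1e-6),16/max(abs(t[1]),1e-6)); g=min(g,22.5)+extra
    p=d-g*t; return piv+p[0]*ex+p[1]*ey
E
python3 - <<'E'
from plan import *
print(centre(-.44,8)); to([*centre(-.44,8),100],1.4008,s)
c0=centre(-.44,8); R=Ro.from_euler("xyz",[np.pi,0,1.4008])
for th in np.arange(-.44,1.75,.15):
    print(round(th,2),(R.inv().apply([*(centre(th)-c0),0])/40).round(3)[:2])
E
```

```text
[ 420.84983411 -236.71503669]
dp [-3.238  0.639  3.17 ] rot [ 0.003 -0.001  0.033]
-0.44 [ 0.181 -0.085]
-0.29 [ 0.356 -0.221]
-0.14 [ 0.539 -0.324]
0.01 [ 0.726 -0.396]
0.16 [ 0.913 -0.441]
0.31 [ 1.095 -0.461]
0.46 [ 1.268 -0.461]
0.61 [ 1.43  -0.446]
0.76 [ 1.575 -0.428]
0.91 [ 1.755 -0.353]
1.06 [ 1.931 -0.241]
1.21 [ 2.099 -0.071]
1.36 [2.231 0.109]
1.51 [2.331 0.294]
1.66 [2.402 0.482]
```

Emit:
{"fn": "play_rows", "kwargs": {
  "dp": [
    [-0.8,0.16,0],
    [-1.7,0.34,0],
    [-2.6,0.51,0.5],
    [-3.24,0.64,1.4],
    [-3.24,0.64,2.3]
  ],
  "rot": [
    [0,0,0.03],
    [0,0,0.03],
    [0,0,0.03],
    [0,0,0.03],
    [0,0,0.03]
  ]
}}

```text
clock: 12.75
eef_pos: [423.5, -241.6, 134.4]
tcp_rot: [3.137, 0.003, 1.4]
contact_force: [1.1, -0.3, -1.5]
opening: 0.001
grasp_force: 0.0
```

Emit:
{"fn": "play_rows", "kwargs": {
  "dp": [
    [0,0,0.87],
    [0,0,0.87],
    [0,0,0.87]
  ],
  "rot": [
    [0,0,0],
    [0,0,0],
    [0,0,0]
  ]
}}

```text
clock: 13.0
eef_pos: [419.8, -236.1, 98.2]
tcp_rot: [-3.136, -0.002, 1.401]
contact_force: [-0.3, -0.5, 0.6]
opening: -0.001
grasp_force: 0.0
```

```bash
python3 - <<'E'
from plan import *
from rig import optics
import cv2
rep(); to([*centre(-.44,8),58],1.4008,s)
f=optics.grab_frame("wrist"); cv2.imwrite("pics/w6.png",f["color"][...,::-1])
E
```

```text
13.0 rel home tool [-149.71  -37.21  -55.32] F tool [-0.55 -0.26 -0.6 ] M [-0.018  0.021  0.007] yaw 1.4012 [ 419.78 -236.11   98.22]
dp [-0.012  0.034  1.005] rot [-0.052 -0.019  0.004]
```

View pics/w6.png

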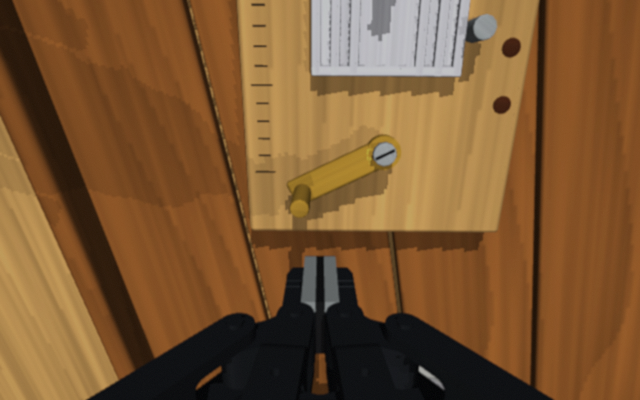

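The tab top is at (300,209), the bar points to pivot (384,153), and the fingertips are at (320,258), clear behind the tab. The fingertip is narrower than assumed (about ±8 mm), so I'm re-planning.

```bash
sed -i 's/19.5\//13.5\//; s/g,22.5/g,18.5/' plan.py; python3 - <<'E'
from plan import *
c0=s["eef_pos"][:2]; R=Ro.from_euler("xyz",[np.pi,0,1.4008])
for th in np.arange(-.44,1.75,.15):
    print(round(th,2),(R.inv().apply([*(centre(th)-c0),0])/40).round(3)[:2])
E
```

```text
-0.44 [ 0.18  -0.094]
-0.29 [ 0.355 -0.23 ]
-0.14 [ 0.538 -0.333]
0.01 [ 0.725 -0.405]
0.16 [ 0.912 -0.45 ]
0.31 [ 1.094 -0.47 ]
0.46 [ 1.267 -0.469]
0.61 [ 1.45  -0.441]
0.76 [ 1.638 -0.376]
0.91 [ 1.837 -0.256]
1.06 [ 2.014 -0.1  ]
1.21 [2.155 0.07 ]
1.36 [2.262 0.25 ]
1.51 [2.339 0.436]
1.66 [2.388 0.623]
```

Emit:
{"fn": "play_rows", "kwargs": {
  "dp": [
    [0,0,0.5],
    [0,0,1.0],
    [0,0,1.0],
    [0,0,1.0]
  ],
  "rot": [
    [0,0,0],
    [0,0,0],
    [0,0,0],
    [0,0,0]
  ]
}}

```text
clock: 13.38
eef_pos: [421.8, -237.0, 61.6]
tcp_rot: [3.141, 0.0, 1.402]
contact_force: [0.6, -0.0, 0.6]
opening: -0.0
grasp_force: 0.0
```

Emit:
{"fn": "play_rows", "kwargs": {
  "dp": [
    [0.1,-0.1,0.06],
    [0.2,-0.15,0.08],
    [0.37,-0.28,0.08],
    [0.55,-0.39,0.08],
    [0.74,-0.46,0.08]
  ],
  "rot": [
    [0,0,0],
    [0,0,0],
    [0,0,0],
    [0,0,0],
    [0,0,0]
  ]
}}

```text
clock: 13.8
eef_pos: [407.4, -203.9, 57.5]
tcp_rot: [3.141, 0.0, 1.401]
contact_force: [1.2, -1.5, 0.4]
opening: -0.002
grasp_force: 0.6
```

Emit:
{"fn": "play_rows", "kwargs": {
  "dp": [
    [0.18,-0.04,0],
    [0.36,-0.06,0],
    [0.54,-0.06,0],
    [0.72,-0.03,0],
    [0.91,0.03,0]
  ],
  "rot": [
    [0,0,0],
    [0,0,0],
    [0,0,0],
    [0,0,0],
    [0,0,0]
  ]
}}

```text
clock: 14.22
eef_pos: [415.3, -168.3, 57.0]
tcp_rot: [3.142, 0.0, 1.401]
contact_force: [0.8, -4.6, -0.4]
opening: -0.001
grasp_force: 1.7
```

```bash
python3 - <<'E'
from plan import *
rep(); R=Ro.from_euler("xyz",[np.pi,0,1.4008]);c0=s["eef_pos"][:2]
for th in np.arange(.76,1.75,.15):
    print(round(th,2),(R.inv().apply([*(centre(th)-c0),0])/40).round(3)[:2])
from rig import optics
import cv2
f=optics.grab_frame("wrist"); cv2.imwrite("pics/w7.png",f["color"][...,::-1])
E
```

```text
14.2167 rel home tool [-83.76 -52.72 -13.97] F tool [-4.39  1.58  0.37] M [-0.411 -0.522  0.078] yaw 1.4012 [ 415.34 -168.33   56.98]
0.76 [-0.022  0.058]
0.91 [0.176 0.178]
1.06 [0.353 0.334]
1.21 [0.494 0.504]
1.36 [0.602 0.684]
1.51 [0.679 0.87 ]
1.66 [0.727 1.057]
```

View pics/w7.png

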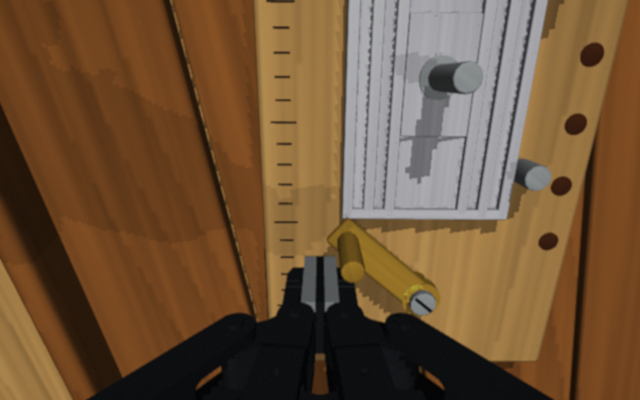

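The button is at θ≈0.8, with the tab (350,258) touching the fingertip's right front corner. Continuing along the arc.

Emit:
{"fn": "play_rows", "kwargs": {
  "dp": [
    [0.1,0.08,0],
    [0.2,0.17,0],
    [0.36,0.32,0],
    [0.5,0.5,0],
    [0.6,0.67,0]
  ],
  "rot": [
    [0,0,0],
    [0,0,0],
    [0,0,0],
    [0,0,0],
    [0,0,0]
  ]
}}

```text
clock: 14.68
eef_pos: [446.0, -149.2, 56.8]
tcp_rot: [-3.141, -0.0, 1.401]
contact_force: [-0.5, 0.4, 0.9]
opening: -0.001
grasp_force: 0.5
```

Emit:
{"fn": "play_rows", "kwargs": {
  "dp": [
    [0.04,0.08,0],
    [0.06,0.14,0],
    [0.06,0.14,0]
  ],
  "rot": [
    [0,0,0],
    [0,0,0],
    [0,0,0]
  ]
}}

```text
clock: 14.93
eef_pos: [451.4, -148.1, 56.8]
tcp_rot: [-3.14, -0.0, 1.402]
contact_force: [-0.8, 0.4, -0.3]
opening: 0.003
grasp_force: 0.1
```

```bash
python3 - <<'E'
from plan import *
rep(); R=Ro.from_euler("xyz",[np.pi,0,1.4008]);c0=s["eef_pos"][:2]
for th in [1.45,1.57]:
    print(round(th,2),(R.inv().apply([*(centre(th)-c0),0])/40).round(3)[:2])
from rig import optics
import cv2
f=optics.grab_frame("wrist"); cv2.imwrite("pics/w8.png",f["color"][...,::-1])
E
```

```text
14.9333 rel home tool [-57.75 -20.62 -13.74] F tool [ 0.28 -0.89  0.26] M [0.034 0.031 0.002] yaw 1.4016 [ 451.4  -148.13   56.75]
1.45 [ 0.001 -0.008]
1.57 [0.051 0.141]
```

I've now viewed 11 pictures, one over the limit of 10, so I won't view any more. The rest is by force and by numbers from image code.

Emit:
{"fn": "play_rows", "kwargs": {
  "dp": [
    [0.02,0.05,0],
    [0.03,0.1,0],
    [0.03,0.14,0],
    [0.03,0.14,0]
  ],
  "rot": [
    [0,0,0],
    [0,0,0],
    [0,0,0],
    [0,0,0]
  ]
}}

```text
clock: 15.32
eef_pos: [452.5, -147.7, 56.3]
tcp_rot: [-3.132, -0.0, 1.401]
contact_force: [-15.9, -2.6, 11.0]
opening: 0.002
grasp_force: 7.7
```

```bash
python3 -c "from h import *;rep()"
```

```text
15.3167 rel home tool [-57.16 -19.69 -13.09] F tool [ -5.28 -15.29 -10.9 ] M [ 2.262 -0.885  0.037] yaw 1.4014 [ 452.51 -147.71   56.26]
```

Emit:
{"fn": "play_rows", "kwargs": {
  "dp": [
    [0,-0.1,0],
    [0,-0.25,0],
    [-0.1,-0.4,-0.5],
    [-0.2,-0.6,-1.3],
    [-0.3,-1.0,-2.2]
  ],
  "rot": [
    [0,0,0],
    [0,0,0],
    [0,0,0],
    [0,0,0],
    [0,0,0]
  ]
}}

```text
clock: 15.73
eef_pos: [415.7, -153.3, 145.2]
tcp_rot: [-3.141, -0.0, 1.401]
contact_force: [0.8, -0.3, 1.8]
opening: 0.001
grasp_force: 0.0
```

Emit:
{"fn": "play_rows", "kwargs": {
  "dp": [
    [-0.6,0,-0.8],
    [-1.2,0,-1.6],
    [-1.2,0,-2.2],
    [-1.2,0,-2.2]
  ],
  "rot": [
    [0,0,0],
    [0,0,0],
    [0,0,0],
    [0,0,0]
  ]
}}

```text
clock: 16.07
eef_pos: [410.1, -202.9, 238.2]
tcp_rot: [3.132, 0.003, 1.399]
contact_force: [0.5, 0.3, 0.5]
opening: 0.005
grasp_force: 0.0
```

```bash
python3 - <<'E'
from plan import *
from rig import optics
import cv2
rep()
s=telemetry.sense();f=wristframe(s,optics.grab_frame("wrist")); im=f["color"]
t=optics.grab_frame("scene")
hsv=cv2.cvtColor(im,cv2.COLOR_RGB2HSV)
B=[*(piv+85*ey),byaw]
def ln(p): return w(B,[p],12)[0]
for n,p in dict(tab=[0,-35,64.5],tabfoot=[0,-35,34.5],pivot=[0,-85,38.5],knob=[0,20,57],barend=[0,-28,34.5],c1=[40,-45,26],c2=[-40,-45,26]).items():
    print(n,proj(f,ln(p)).round(1).tolist(),proj(t,ln(p)).round(1).tolist())
for name,g in(("wrist",im),("scene",t["color"])):
    h=cv2.cvtColor(g,cv2.COLOR_RGB2HSV)
    roi=np.zeros(h.shape[:2],np.uint8); fr=f if name=="wrist" else t
    poly=proj(fr,w(B,[[-75,-125,22],[60,-125,22],[60,5,22],[-75,5,22]],12)).astype(int)
    cv2.fillPoly(roi,[poly],1)
    m=((h[...,0]>=18)&(h[...,0]<=30)&(h[...,1]>165)&(roi>0)).astype(np.uint8)
    n,l,st,c=cv2.connectedComponentsWithStats(m)
    print(name,poly.tolist(),[(st[i].tolist(),c[i].round(1).tolist()) for i in range(1,n) if st[i,4]>15])
E
```

```text
16.0667 rel home tool [-119.29  -49.98 -195.32] F tool [ 0.36  0.44 -0.52] M [ 0.014  0.059 -0.023] yaw 1.399 [ 410.13 -202.87  238.16]
tab [[379.3, 104.0]] [[264.4, 215.7]]
tabfoot [[373.8, 101.7]] [[265.8, 222.1]]
pivot [[371.9, 157.3]] [[249.2, 233.5]]
knob [[381.4, 31.5]] [[282.4, 204.3]]
barend [[374.2, 93.5]] [[268.0, 220.5]]
c1 [[414.7, 112.1]] [[273.3, 236.9]]
c2 [[329.0, 112.3]] [[253.0, 216.1]]
wrist [[293, 192], [426, 192], [440, 54], [290, 54]] [([360, 94, 24, 71, 1011], [371.4, 124.3])]
scene [[218, 226], [252, 263], [294, 230], [260, 197]] []
```

```bash
python3 - <<'E'
from plan import *
from rig import optics
import cv2
f=wristframe(s,optics.grab_frame("wrist")); im=f["color"]; h=cv2.cvtColor(im,cv2.COLOR_RGB2HSV)
m=((h[...,0]>=18)&(h[...,0]<=30)&(h[...,1]>165)); m[:94]=0;m[166:]=0;m[:,:350]=0;m[:,395:]=0
for y in (100,115,125,135,145,150): x=np.where(m[y])[0]; print(y,x.min(),x.max())
B=[*(piv+85*ey),byaw]
print("bar axis at home", proj(f,w(B,[[0,-70,34.5],[0,-45,34.5]],12)).round(1).tolist())
for th in(1.37,1.57): print(th,proj(f,w(B,[[-50*np.cos(th),-85+50*np.sin(th),64.5]],12)).round(1))
p=(h[...,1]<60)&(h[...,2]>110)
for x in (340,350,400,408): y=np.where(p[60:150,x])[0]; print("col",x,"plate bottom",60+y.max() if len(y) else None)
for y in (60,80,100): x=np.where(p[y,300:440])[0]; print("row",y,300+x.min(),300+x.max())
print(proj(f,w(B,[[-40,-30,26],[40,-30,26]],12)).round(1).tolist())
E
```

```text
100 370 385
115 368 385
125 368 384
135 367 384
145 367 383
150 366 383
bar axis at home [[376.4, 143.4], [377.8, 115.7]]
1.37 [[371.9 108.1]]
1.57 [[384.2 106.8]]
col 340 plate bottom 113
col 350 plate bottom 113
col 400 plate bottom 114
col 408 plate bottom 114
row 60 333 423
row 80 333 422
row 100 332 420
[[333.2, 97.9], [421.2, 97.9]]
```

```bash
python3 -c "
from rig import r
print(r.sign_off())"
```

```text
the job is handed in; nothing more can be done
None
```

The job is handed in: the plate is home against both dowels and the end stop at about 6–8 N total per direction, it was released without a measurable shift, and the turn button is against its stop over the plate's edge; I viewed 11 pictures, one over the limit of 10.

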